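Hold the irrigation filter lid at its bleed position

ROBOT

A 6-joint arm with a two-finger parallel gripper is mounted at the origin on the work surface. World frame = base frame: x ahead of the robot, y to its left, z up, the work surface at z = 0. Lengths are in m, angles in rad, forces in N, time in s.
With the tool pointing down it reaches from about 0.25 to 0.775 m from the base axis. Payload 4 kg.
Tool frame: the origin (TCP) lies between the finger pads; the fingertips stand 11 mm ahead of it and the grasp point (between the pads) lies 8 mm behind it (manip.tip_extent is the z of the fingertips in the tool frame, in m); z points along the fingers, y is the line along which they close (so a half turn about z gives the same grasp; the last joint's range is limited). The gripper opens to 94 mm and grips with 3 to 60 N. Pads are 16 mm wide; open, the fingers measure 119 mm over their backs; the gripper's body (75 mm by 177 mm) begins 78 mm behind the grasp point.
Start: joints at [-0.103, 0.087, 1.371, -0, 1.684, -0.103], TCP at [0.55, -0, 0.217] pointing down, gripper open.
Joint ranges: [-3.1, 3.1], [-0.76, 2.03], [0.27, 2.55], [-1.08, 4.22], [0.17, 2.65], [-2.57, 2.57]. Speed limits (rad/s): [2.79, 2.79, 3.14, 3.14, 3.14, 3.14].

INTERFACE

Orientations are given as a unit quaternion [w, x, y, z].
In Python, from cell import manip, cams gives the robot as it stands.
- The arm moves only by the shell command python3 -m handwheel 'ROWS' [FORCE]. ROWS is JSON, a list that holds one entry, the list of rows, each a list of 5 numbers: the opening, from 0 (shut) to 1 (fully open), then the shift along the world's x, y, z in m, then the turn about the world's z in degrees. A call has 1 to 5 rows; each row is the pose to reach, as a shift and turn from the pose commanded when the call began; what a row does not reach only later rows make up. A row lasts 1/8 s, in which the tool goes at most 62.5 mm and 10.7 degrees, less where a joint would pass 70% of its speed; a pose out of reach is approached as far as the arm can. A call with a gripper value outside its range is refused whole. The fingers move at their own pace and stop on an object; FORCE is the grip in N (left out, the last holds). Time passes only in rows, so rows that repeat a pose let the fingers close. It gives the time, the measured TCP pose, the force, the opening and the grip force at its end, in the units of the state.
- manip.sense(): the state, without advancing time (a new reading comes with each control period).
- cams.grab_frame(name): name is "scene" or "side" or "wrist"; returns (picture, depth): 420x560x3 uint8, blue, green, red; 420x560 float32, m along the optical axis (not along the pixel's ray), 0 where there is no reading.
- cams.camera_model(name): a dict with "fx", "fy", "cx", "cy" (pixels), "k1" (the pictures are not rectified: a ray, as slopes to the right and down, at radius r is drawn at 1 + k1 r^2 times it, then the intrinsics apply), "cam_to_world" (4x4, takes a point from camera to world coordinates). Camera axes: x right, y up, looking along -z (the intrinsics and any distortion apply to the point x, -y, -z); pixel columns grow to the right and rows downward; lengths in m; the calibration is good to about 2 mm. A picture is of the moment at which its call begins: read the wrist's pose just before it. camera_model takes no time and is no camera call; for the wrist camera it gives the pose at the moment of the call.
- manip.close_job(): hands the job in; it is judged then, once.
The state is a dict: "t": time; "joints": joint angles; "qvel": joint speeds; "effort": joint torques, N m; "position": TCP position; "tcp_rot": TCP orientation; "force": force on the tool from outside, world axes, zero at the start; "ft_torque": the same for the moment, N m; "gripper_width": finger opening in m; "gripper_force": force on a finger pad.
Only numpy, scipy, OpenCV 4.12 (cv2) and the standard library are available. Lean on these libraries where they do the work, as an engineer would, in place of code of your own. Each camera call takes 0.05 s, during which the arm holds its last target. There are 200 camera calls.

TASK

The irrigation filter pot has been left tipped over in its cradle: raise its orange handle until the pot stands upright against its stop. Then take the green bayonet lid from the bench, drop its two lugs through the gaps in the pot's mouth and turn it clockwise (seen from above) half-way to the lock, so that the bar points at the yellow bleed marks, never going on to the red lock marks where it clicks in. A spring turns the lid back, so keep it there: finish while still gripping and holding the lid at the yellow marks, with everything else on the bench left where it stands.

Things in the scene. Friction and masses are not known exactly. Their poses are not given: they have to be found in the camera images.
- cradle: Fixed filter stand: dark base plate 150 x 150 x 8 mm, two green uprights 54 mm high at its own +x and -x ends (outer faces 66 mm from the middle) carrying the pot's hinge. Origin: centre of the plate's underside. Hinge axis along its own x, 40 mm above the bench, over the origin. Yaw within 0.35 rad of the world axes.
- bowl (a joint): Tilt of the round black filter pot in its cradle, rad: 0 = upright, against a hard stop; positive = leaning so that the mouth moves to the cradle's own +y side. Pot: outer radius 50 mm, 110 mm tall. Stiff hinge (about 0.25 N m, about 3 N at the handle): stays where it is left.
- mouth (a point): Centre of the pot's mouth, level with the rim's top, 100 mm above the hinge axis (140 mm above the bench when upright); z = pot's axis. Rim ring 38 to 50 mm radius; inside it, flush, an aluminium bayonet lip 6 mm thick, inner radius 29 mm, with two gaps at the mouth's own +x and -x sides (white marks on the rim), 18 mm wide or more. Under the lip a channel of 38 mm radius.
- yellow_mark (a point): One of the two yellow bleed marks on the rim, 45 mm from the pot's axis, 0.70 rad clockwise (from above) of the white mark at the +x gap; its twin lies opposite. Red lock marks lie another 0.70 rad clockwise.
- handle (a point): Middle of the pot's handle bar: round orange sleeve 14 mm thick, 60 mm long, parallel to the hinge axis, free to turn on its rod, held by two steel arms. In the pot's frame 115 mm from the pot's axis along own +y (the side it leans to), 90 mm above the hinge axis; 33 mm or more of free space between bar and pot. Raising it along its arc about the hinge brings the pot upright.
- latch_ring (a joint): Blue ring in the pot under the lip, turned by the lid's lugs, rad: 0 = open (slots under the gaps), positive = clockwise from above. A spring drives it back towards 0 (0.04 N m at 0, 0.08 N m at bleed). Play on the lugs: reads about 0.08 less than the lid has turned. Sprung pins resist from about 0.9 rad of lid turn; lock click at about 1.4.
- lid: Loose green lid, 0.1 to 0.21 kg, standing on its plug. Origin: centre of underside. Plug radius 26 mm, z 0-14 mm; two lugs at own +x, -x, to 34 mm from the axis, 12 mm wide, z 0-6; flange radius 39, z 14-20; grip bar along own x, 62 long, 18 wide, z 20-54, yellow ends (pointer). Same after half a turn. Home: flange on the rim, origin 14 mm below the mouth point.
- pot: Bystander: empty terracotta plant pot, 84 mm wide, 80 mm tall; origin at its underside
- feed_bottle: Bystander: amber plant-feed bottle with white cap, 70 mm wide, 180 mm tall; origin at its underside
- spore_jar: Bystander: small jar with blue cap, 60 mm wide, 80 mm tall; origin at its underside
- spare_screen: Bystander: spare grey filter cartridge with orange bands, standing, 47 mm wide, 100 mm tall; origin at its underside
- trowel: Bystander: flat hand tool lying on the bench
- spanner: Bystander: wrench lying on the bench
Not all that is in view belongs to the job. Of the things that look like the lid, the smaller one is meant.

How it is judged:
By the outcome, as a careful person would: the job done as asked, in the order asked, and still so for the second after the job is handed in, while the arm keeps its last pose, push and grip.
It also fails if it takes over 58 s, if anything falls off the work surface, if the arm or the gripper's body presses on something with over 40 N, if the wrist force passes 120 N, or if a joint passes its speed limit or range.

## Working session

There is one attempt and no reset: what is moved stays moved. The work goes in short steps, Python scripts to look and compute and a shell command to move; the robot and the scene stay as the last step left them, time stands still between calls to the robot, and variables do not carry over. Pictures are saved under pics/ and viewed, at most 10 in all, crops included, and the job is handed in when it is done.

```bash
ls; mkdir -p pics
cat > h.py <<'E'
import numpy as np, cv2
from cell import manip, cams
def grab(n):
    m=cams.camera_model(n); p,d=cams.grab_frame(n); return p,d,m
def pts(m,u,v,d):
    u=np.asarray(u,float);v=np.asarray(v,float)
    x=(u-m['cx'])/m['fx'];y=(v-m['cy'])/m['fy']
    a,b=x.copy(),y.copy()
    for _ in range(20):
        s=1+m['k1']*(a*a+b*b);a=x/s;b=y/s
    T=np.array(m['cam_to_world'])
    P=np.stack([a*d,-b*d,-d*np.ones_like(a)],-1)
    return P@T[:3,:3].T+T[:3,3]
def plane(m,u,v,z):
    o=np.array(m['cam_to_world'])[:3,3];r=pts(m,u,v,1.0)-o
    return o+r*((z-o[2])/r[...,2])[...,None]
def cloud(n):
    p,d,m=grab(n);v,u=np.mgrid[:420,:560];return p,d,m,pts(m,u,v,d)
E
python3 - <<'E'
from h import *
for n in ("scene","side"):
    p,d,m,X=cloud(n); np.savez(f'{n}.npz',p=p,d=d,X=X); cv2.imwrite(f'pics/{n}0.png',p)
    print(n,{k:m[k] for k in('fx','cx','cy','k1')},np.round(m['cam_to_world'],2).tolist())
E
```

```text
pics
scene {'fx': 408.37144768475923, 'cx': 273.80244470439357, 'cy': 213.42381041468906, 'k1': -0.015628214372226154} [[0.41, -0.69, 0.59, 1.17], [0.91, 0.3, -0.28, -0.29], [0.02, 0.66, 0.75, 0.95], [0.0, 0.0, 0.0, 1.0]]
side {'fx': 385.7458881780679, 'cx': 278.4422988975113, 'cy': 215.03827214354092, 'k1': -0.03638596260690536} [[-0.96, 0.2, -0.2, 0.31], [-0.28, -0.62, 0.73, 0.75], [0.02, 0.76, 0.66, 0.76], [0.0, 0.0, 0.0, 1.0]]
```

View pics/scene0.png

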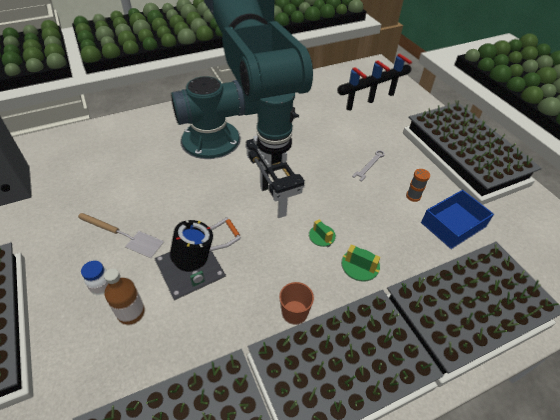

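View pics/side0.png

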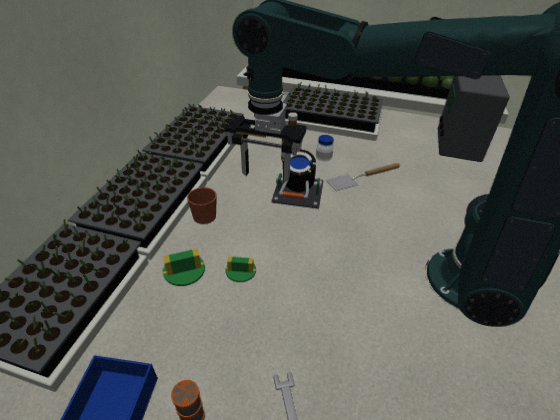

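The scene view shows the tipped pot at (190,245), its orange handle at (232,229), the small lid at (322,233) and the big one at (361,262). The side view shows the small lid at (240,267) and the handle at (293,194). Next I measure them.

Run:
```python
from h import *
for n,boxes in (("scene",dict(handle=(220,212,245,245),lid=(300,212,342,252),plate=(150,215,245,300),white=(165,210,222,255))),("side",dict(handle=(275,185,312,202),lid=(220,248,262,285),plate=(265,150,330,212)))):
    f=np.load(n+'.npz');p,d,X=f['p'],f['d'],f['X']; H=cv2.cvtColor(p,cv2.COLOR_BGR2HSV)
    def sel(b,lo,hi):
        M=np.zeros(d.shape,bool);x0,y0,x1,y1=b;M[y0:y1,x0:x1]=True
        return M&(cv2.inRange(H,np.array(lo),np.array(hi))>0)&(d>0)
    M=sel(boxes['handle'],(3,150,90),(18,255,255));Q=X[M];print(n,'handle',len(Q),np.median(Q,0).round(4),Q.min(0).round(3),Q.max(0).round(3))
    q=Q-Q.mean(0);w=np.linalg.svd(q,full_matrices=False);print('  axis',w[2][0].round(3),(w[1]/len(Q)**.5).round(4))
    M=sel(boxes['lid'],(40,100,50),(85,255,255));Q=X[M]
    fl=Q[(Q[:,2]>.012)&(Q[:,2]<.026)];(c,r)=cv2.minEnclosingCircle(fl[:,:2].astype(np.float32));print('  flange',len(fl),np.round(c,4),round(r,4),np.median(fl[:,2]).round(4))
    My=sel(boxes['lid'],(18,120,90),(36,255,255))
    Y=X[My];print('  yellow',len(Y),np.median(Y[:,2]))
    tp=np.vstack([Q,Y]);tp=tp[tp[:,2]>.047];R=cv2.minAreaRect(tp[:,:2].astype(np.float32));print('  top',len(tp),np.round(R[0],4),np.round(R[1],4),R[2],np.median(tp[:,2]))
    nb,lb,st,cc=cv2.connectedComponentsWithStats(My.astype(np.uint8))
    for i in range(1,nb):
        if st[i,4]>5: print('   yel',np.median(X[lb==i],0).round(4),st[i,4])
    x0,y0,x1,y1=boxes['plate'];M=np.zeros(d.shape,bool);M[y0:y1,x0:x1]=True
    M&=(X[...,2]>.004)&(X[...,2]<.012)&(H[...,2]<110);Q=X[M][:,:2].astype(np.float32)
    R=cv2.minAreaRect(Q);print('  plate',len(Q),np.round(R[0],4),np.round(R[1],4),round(R[2],1))
    cv2.imwrite(f'pics/{n}c.png',cv2.resize(p[y0-10:y1+10,x0-10:x1+100],None,fx=3.5,fy=3.5,interpolation=cv2.INTER_CUBIC))
```

```text
scene handle 69 [ 0.4972 -0.0943  0.097 ] [ 0.468 -0.102  0.093] [ 0.526 -0.086  0.102]
  axis [ 0.993  0.117 -0.002] [0.0169 0.003  0.0018]
  flange 215 [0.5677 0.1523] 0.0385 0.0207
  yellow 86 0.04781562400146988
  top 134 [0.5675 0.1523] [0.0627 0.0196] 11.572609901428223 0.05409611080072935
   yel [0.5423 0.1437 0.0536] 23
   yel [0.596  0.1578 0.0462] 63
  plate 1352 [ 0.5125 -0.229 ] [0.1499 0.1492] 6.0
side handle 65 [ 0.5032 -0.0931  0.0953] [ 0.469 -0.215  0.005] [ 0.555 -0.084  0.099]
  axis [-0.167  0.794  0.585] [0.0568 0.0176 0.0019]
  flange 272 [0.5679 0.1528] 0.0385 0.0211
  yellow 53 0.053839171565484345
  top 142 [0.5687 0.1517] [0.0616 0.0201] 12.2420015335083 0.05411914953692687
   yel [0.5948 0.1575 0.0552] 20
   yel [0.5432 0.1462 0.0534] 23
   yel [0.535  0.1448 0.021 ] 6
  plate 615 [ 0.5211 -0.2989] [0.1701 0.2967] 5.8
```

View pics/scenec.png

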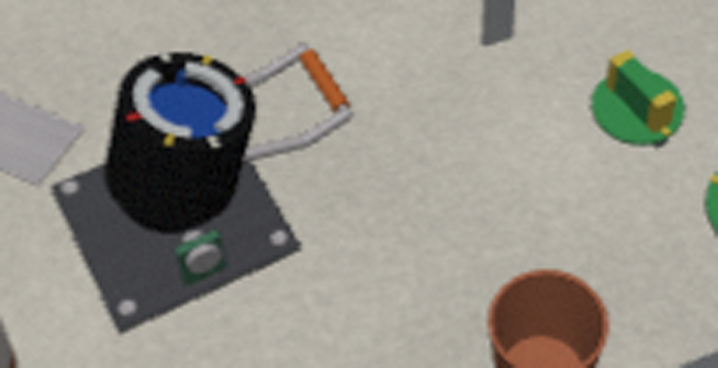

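The zoom shows the white marks at about (165,57) and (213,142), the yellow marks clockwise of them at (207,60) and (168,140), then red. The cradle is centred at (0.5125, -0.229) with yaw about 6°. The handle at (0.498, -0.094, 0.091) is 0.146 m from the hinge as it should be, which puts the tilt at about 0.30 rad.

```bash
python3 -c "
from h import *
from scipy.spatial.transform import Rotation as R
s=manip.sense();q=s['tcp_rot'];print(R.from_quat([q[1],q[2],q[3],q[0]]).as_matrix().round(3),s['position'],s['gripper_width'],s['t'])"
python3 -m handwheel '[[[1,-0.01,-0.02,0,10],[1,-0.02,-0.04,0,20],[1,-0.03,-0.06,0,30],[1,-0.04,-0.08,0,40],[0.5,-0.052,-0.094,0,50]]]' 20
```

```text
[[-0.     1.    -0.002]
 [ 1.     0.     0.   ]
 [ 0.    -0.002 -1.   ]] [5.49542236e-01 4.11289158e-05 2.15452482e-01] 0.0939421294810797 0.1
t: 0.72
position: [0.4974, -0.0947, 0.2158]
tcp_rot: [-0.001, 0.34, 0.941, -0.0]
force: [-1.0, 0.1, -0.3]
gripper_width: 0.087
gripper_force: 0.0
```

```bash
python3 -m handwheel '[[[0.37,0,0,0,10],[0.37,0,0,0,20],[0.37,0,0,0,30],[0.37,0,0,0,40],[0.37,0.0005,0.001,0,46]]]'
python3 -m handwheel '[[[0.37,0,0,-0.03,0],[0.37,0,0,-0.06,0],[0.37,0,0,-0.06,0]]]'
python3 - <<'E'
from h import *
s=manip.sense();print(s['position'],s['tcp_rot'],s['gripper_width'])
a,_,_=grab('wrist');b,_,_=grab('side')
c=cv2.resize(b[120:220,220:353],(560,420))
cv2.imwrite('pics/w1.png',cv2.resize(np.hstack([a,c]),(800,300)))
E
```

```text
t: 1.35
position: [0.4982, -0.093, 0.2159]
tcp_rot: [-0.001, -0.054, 0.999, 0.0]
force: [-0.4, -0.4, 0.2]
gripper_width: 0.0375
gripper_force: 0.0
t: 1.72
position: [0.4964, -0.0923, 0.1533]
tcp_rot: [-0.003, -0.052, 0.999, 0.001]
force: [-0.2, -0.2, 0.4]
gripper_width: 0.0345
gripper_force: 0.0
[ 0.49642374 -0.0923392   0.15327951] [-0.00332763 -0.05235129  0.99862237  0.00127795] 0.034529543849256404
```

View pics/w1.png

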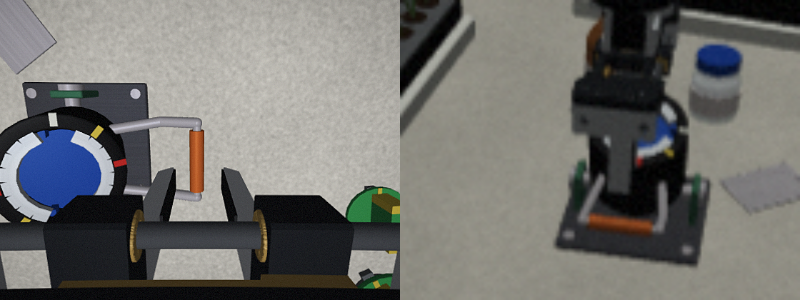

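The wrist view has the bar, at (196,160), lined up between the fingers. I lower and grip.

```bash
python3 -m handwheel '[[[0.37,0.001,-0.001,-0.03,0],[0.37,0.001,-0.001,-0.055,0],[0.37,0.001,-0.001,-0.070,0],[0.37,0.001,-0.001,-0.070,0]]]' 
python3 -m handwheel '[[[0.05,0,0,0,0],[0.05,0,0,0,0],[0.05,0,0,0,0],[0.05,0,0,0,0]]]' 25
python3 - <<'E'
# arc for handle: shifts in world from angle 20.9deg to 38.05
import numpy as np
a0=np.radians(20.9);r=.146;yw=.108
for a in np.radians([24,27.5,31,34.5,38.05,39]):
    dy=r*(np.cos(a)-np.cos(a0));dz=r*(np.sin(a)-np.sin(a0));print(np.degrees(a).round(1),(-np.sin(yw)*dy).round(4),(np.cos(yw)*dy).round(4),dz.round(4))
E
```

```text
t: 2.33
position: [0.4994, -0.094, 0.0864]
tcp_rot: [-0.0, -0.052, 0.999, 0.0]
force: [0.2, -0.5, 0.1]
gripper_width: 0.0351
gripper_force: 0.0
t: 2.82
position: [0.5002, -0.0933, 0.0873]
tcp_rot: [0.001, -0.052, 0.999, 0.001]
force: [0.5, 2.6, 2.9]
gripper_width: 0.0133
gripper_force: 25.0
24.0 0.0003 -0.003 0.0073
27.5 0.0007 -0.0069 0.0153
31.0 0.0012 -0.0112 0.0231
34.5 0.0017 -0.016 0.0306
38.0 0.0023 -0.0213 0.0379
39.0 0.0025 -0.0228 0.0398
```

```bash
python3 -m handwheel '[[[0.05,0.0003,-0.003,0.0073,0],[0.05,0.0005,-0.005,0.011,0],[0.05,0.0007,-0.0069,0.0153,0],[0.05,0.0009,-0.009,0.019,0],[0.05,0.0012,-0.0112,0.0231,0]]]' 
python3 -m handwheel '[[[0.05,0.0003,-0.0025,0.004,0],[0.05,0.0005,-0.005,0.0075,0],[0.05,0.0007,-0.007,0.010,0],[0.05,0.0009,-0.0085,0.0125,0]]]'
python3 -m handwheel '[[[0.05,0.0002,-0.0016,0.0023,0],[0.05,0.0002,-0.0016,0.0023,0]]]'
```

```text
t: 3.45
position: [0.5012, -0.1038, 0.1097]
tcp_rot: [0.001, -0.053, 0.999, 0.002]
force: [2.3, 5.8, 0.6]
gripper_width: 0.0132
gripper_force: 25.0
t: 3.95
position: [0.5021, -0.1121, 0.1226]
tcp_rot: [0.001, -0.053, 0.999, 0.002]
force: [1.3, 5.7, 1.6]
gripper_width: 0.0135
gripper_force: 25.0
t: 4.2
position: [0.5023, -0.114, 0.1252]
tcp_rot: [0.001, -0.053, 0.999, 0.001]
force: [0.9, 5.3, 2.9]
gripper_width: 0.013
gripper_force: 25.0
```

```bash
python3 -m handwheel '[[[0.05,0.0002,-0.0015,0.002,0],[0.05,0.0002,-0.0015,0.002,0]]]'
python3 -m handwheel '[[[0.05,0.0002,-0.0015,0.002,0],[0.05,0.0002,-0.0015,0.002,0]]]'
python3 -m handwheel '[[[0.05,0.0002,-0.0015,0.002,0],[0.05,0.0002,-0.0015,0.002,0]]]'
```

```text
t: 4.45
position: [0.5024, -0.1154, 0.1269]
tcp_rot: [0.001, -0.053, 0.999, 0.002]
force: [1.0, 5.7, 2.2]
gripper_width: 0.013
gripper_force: 25.0
t: 4.7
position: [0.5024, -0.1154, 0.127]
tcp_rot: [0.0, -0.053, 0.999, 0.003]
force: [3.1, 8.5, -3.3]
gripper_width: 0.0134
gripper_force: 25.0
t: 4.95
position: [0.5023, -0.1154, 0.1271]
tcp_rot: [-0.001, -0.053, 0.999, 0.005]
force: [6.0, 10.7, -9.4]
gripper_width: 0.0132
gripper_force: 25.0
```

The force rose at the stop. I release, rise and measure the upright pot.

```bash
python3 -m handwheel '[[[0.05,-0.0002,0.002,-0.003,0],[0.37,-0.0002,0.002,-0.003,0],[0.37,-0.0002,0.002,-0.003,0],[0.37,-0.0002,0.002,-0.003,0]]]'
python3 -m handwheel '[[[0.37,0,0.0,0.03,0],[0.37,0,0.0,0.08,0],[0.6,0.02,0.06,0.11,0],[0.8,0.03,0.12,0.11,0],[0.8,0.04,0.18,0.11,0]]]'
python3 - <<'E'
from h import *
for n in("scene","side"):
    p,d,m,X=cloud(n);np.savez(f'{n}1.npz',p=p,d=d,X=X)
    cx=plane(m,[0],[0],0);
    H=cv2.cvtColor(p,cv2.COLOR_BGR2HSV)
    ax=np.hypot(X[...,0]-.5125,X[...,1]+.229)
    M=(ax<.056)&(X[...,2]>.134)&(X[...,2]<.147)
    Q=X[M];print(n,len(Q),np.median(Q[:,2]));c,r=cv2.minEnclosingCircle(Q[:,:2].astype(np.float32));print(' circ',np.round(c,4),r)
    Mh=(cv2.inRange(H,(3,150,90),(18,255,255))>0)&(abs(X[...,0]-.5)<.05)&(abs(X[...,1]+.115)<.03)
    print(' handle',np.median(X[Mh],0).round(4),Mh.sum())
    # marks
    Rm=M&(ax>.038)
    for nm,lo,hi in(('white',(0,0,130),(179,60,255)),('yel',(18,110,90),(36,255,255)),('red',(0,150,80),(8,255,255)),('red2',(172,150,80),(179,255,255))):
        A=(Rm&(np.hypot(X[...,0]-c[0],X[...,1]-c[1])>.0405)&(cv2.inRange(H,np.array(lo),np.array(hi))>0)).astype(np.uint8)
        nb,lb,st,_=cv2.connectedComponentsWithStats(A)
        for i in range(1,nb):
            if st[i,4]>3:
                v,u=np.nonzero(lb==i);P=plane(m,u,v,.14).mean(0)-[*c,0];print('  ',nm,st[i,4],P.round(4),np.degrees(np.arctan2(P[1],P[0])).round(1))
    x,y=plane(m,[280],[210],0)[0,:2],0
p=np.load('scene1.npz')['p'];q=np.load('side1.npz')['p']
cv2.imwrite('pics/up.png',np.hstack([cv2.resize(p[190:310,140:260],(400,400),interpolation=2),cv2.resize(q[120:220,250:350],(400,400),interpolation=2)]))
E
```

```text
t: 5.45
position: [0.502, -0.1185, 0.1275]
tcp_rot: [-0.0, -0.052, 0.999, -0.0]
force: [0.3, 0.3, 0.2]
gripper_width: 0.0347
gripper_force: 0.0
t: 6.08
position: [0.5423, 0.0597, 0.2385]
tcp_rot: [0.001, -0.051, 0.999, -0.0]
force: [0.5, -0.1, -0.3]
gripper_width: 0.0614
gripper_force: 0.0
scene 689 0.1397746322925416
 circ [ 0.5111 -0.2285] 0.05172507092356682
 handle [ 0.5001 -0.1161  0.1365] 73
   white 6 [-0.0469 -0.0058  0.14  ] -172.9
   white 4 [0.0441 0.0041 0.14  ] 5.3
   yel 6 [-0.0384  0.0252  0.14  ] 146.8
   yel 8 [ 0.0372 -0.0261  0.14  ] -35.0
   red 5 [-0.0134  0.0422  0.14  ] 107.5
   red 8 [ 0.0101 -0.0441  0.14  ] -77.0
side 347 0.13895660257724007
 circ [ 0.5128 -0.2289] 0.05225934460759163
 handle [ 0.5021 -0.1128  0.1352] 56
```

View pics/up.png

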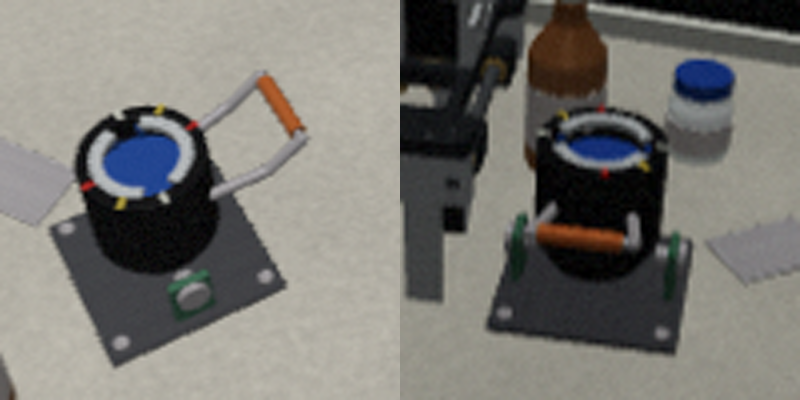

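The pot stands upright: rim at z 0.140, mouth at (0.512, -0.2287), yaw about 6°, with the mark directions consistent. Now I go to the lid.

```bash
python3 -m handwheel '[[[0.6,0.01,0.045,0,6],[0.55,0.0255,0.0925,-0.02,6],[0.55,0.0255,0.0925,-0.08,6],[0.55,0.0255,0.0925,-0.13,6],[0.55,0.0255,0.0925,-0.13,6]]]'
python3 - <<'E'
from h import *
s=manip.sense();print(s['position'],s['tcp_rot'])
a,_,_=grab('wrist')
cv2.imwrite('pics/w2.png',a)
E
```

```text
t: 6.8
position: [0.5636, 0.1497, 0.102]
tcp_rot: [-0.006, -0.104, 0.995, -0.001]
force: [0.0, -0.1, 0.4]
gripper_width: 0.0517
gripper_force: 0.0
[0.56361873 0.14968702 0.10200641] [-5.77580349e-03 -1.04151610e-01  9.94544425e-01 -6.84789708e-04]
```

View pics/w2.png

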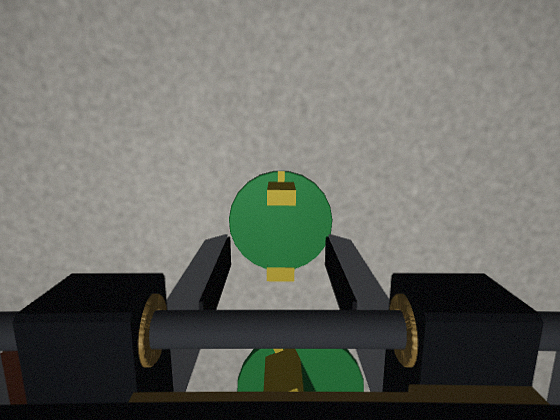

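The lid's bar, with yellow ends at (281,195) and (281,274), runs straight between the fingers. I descend and grip.

```bash
python3 -m handwheel '[[[0.5,0,0,-0.02,0],[0.5,0,0,-0.02,0],[0.5,0,0,-0.02,0]]]'
```

```text
t: 7.22
position: [0.5688, 0.1511, 0.0903]
tcp_rot: [0.002, -0.104, 0.995, 0.0]
force: [-0.9, -1.0, 0.1]
gripper_width: 0.0472
gripper_force: 0.0
```

```bash
python3 -m handwheel '[[[0.5,-0.0005,0.001,-0.03,0],[0.5,-0.0005,0.001,-0.053,0],[0.5,-0.0005,0.001,-0.053,0]]]'
python3 -m handwheel '[[[0.1,0,0,0,0],[0.1,0,0,0,0],[0.1,0,0,0,0],[0.1,0,0,0,0]]]' 38
python3 -m handwheel '[[[0.1,0,0,0.05,0],[0.1,0,0,0.10,0],[0.1,0,0,0.15,0],[0.1,0,-0.03,0.19,0],[0.1,0,-0.09,0.19,-6]]]'
```

```text
t: 7.6
position: [0.566, 0.1521, 0.034]
tcp_rot: [-0.001, -0.104, 0.995, -0.0]
force: [0.0, 0.5, -0.2]
gripper_width: 0.0468
gripper_force: 0.0
t: 8.1
position: [0.5673, 0.1525, 0.0355]
tcp_rot: [0.001, -0.105, 0.995, 0.0]
force: [0.1, 0.4, 3.4]
gripper_width: 0.0177
gripper_force: 38.0
t: 8.72
position: [0.5685, 0.0631, 0.229]
tcp_rot: [0.004, -0.053, 0.999, 0.0]
force: [0.4, 0.1, -2.8]
gripper_width: 0.0179
gripper_force: 38.0
```

```bash
python3 -m handwheel '[[[0.1,-0.01,-0.055,0,0],[0.1,-0.022,-0.115,0,0],[0.1,-0.035,-0.175,0,0],[0.1,-0.047,-0.235,0,0],[0.1,-0.0567,-0.2917,0,0]]]'
python3 -m handwheel '[[[0.1,0,0,-0.015,0],[0.1,0,0,-0.03,0],[0.1,0,0,-0.03,0],[0.1,0,0,-0.03,0]]]'
cat > look.py <<'E'
from h import *
import sys
from scipy.optimize import least_squares
s=manip.sense();print(s['position'],s['tcp_rot'],s['t']);L=s['position'][2]-.0355
for n in("scene","side"):
    p,d,m,X=cloud(n);H=cv2.cvtColor(p,cv2.COLOR_BGR2HSV)
    near=np.hypot(X[...,0]-.512,X[...,1]+.2287)<.062
    g=(cv2.inRange(H,(40,90,40),(85,255,255))>0)&near
    fl=X[g&(abs(X[...,2]-L-.017)<.0065)]
    c,r=cv2.minEnclosingCircle(fl[:,:2].astype(np.float32));print(n,'flange',len(fl),np.round(c,4),round(r,4),'top z',np.percentile(fl[:,2],90).round(4))
    t=near&((cv2.inRange(H,(18,90,70),(85,255,255))>0))&(X[...,2]>L+.04);R=cv2.minAreaRect(X[t][:,:2].astype(np.float32));print('  bar',t.sum(),np.round(R[0],4),np.round(R[1],4),round(R[2],1))
    rim=X[near&(abs(X[...,2]-.14)<.004)&(H[...,2]<90)]
    rim=rim[np.hypot(rim[:,0]-.512,rim[:,1]+.2287)>.042]
    if len(rim): c,r=cv2.minEnclosingCircle(rim[:,:2].astype(np.float32));print('  rim',len(rim),np.round(c,4),round(r,4))
    o,_=cv2.projectPoints(np.zeros((1,3)),np.zeros(3),np.zeros(3),np.eye(3),None) if 0 else (0,0)
    ys,xs=np.nonzero(near&(X[...,2]>.1));x0,y0=xs.min()-10,ys.min()-10
    a=p[max(y0,0):ys.max()+10,max(x0,0):xs.max()+10];cv2.imwrite(f'pics/_{n}.png',cv2.resize(a,(400,400),interpolation=2))
cv2.imwrite(f'pics/{sys.argv[1]}.png',np.hstack([cv2.imread('pics/_scene.png'),cv2.imread('pics/_side.png')]))
E
python3 look.py l1
```

```text
t: 9.35
position: [0.5089, -0.2311, 0.2237]
tcp_rot: [-0.0, -0.052, 0.999, 0.0]
force: [0.5, -0.1, -1.0]
gripper_width: 0.0177
gripper_force: 38.0
t: 9.85
position: [0.5103, -0.228, 0.1944]
tcp_rot: [-0.0, -0.053, 0.999, 0.0]
force: [0.5, -0.0, -2.2]
gripper_width: 0.0179
gripper_force: 38.0
[ 0.51033573 -0.22800187  0.19439742] [-3.05437512e-05 -5.34739414e-02  9.98569229e-01  1.75957148e-04] 9.85
scene flange 325 [ 0.5112 -0.2276] 0.0389 top z 0.1806
  bar 207 [ 0.5225 -0.2171] [0.0615 0.0757] 65.8
  rim 187 [ 0.5126 -0.2298] 0.0498
side flange 156 [ 0.5107 -0.2249] 0.0384 top z 0.1806
  bar 59 [ 0.5109 -0.2202] [0.0619 0.0394] 8.8
  rim 109 [ 0.5125 -0.2268] 0.0513
```

View pics/l1.png

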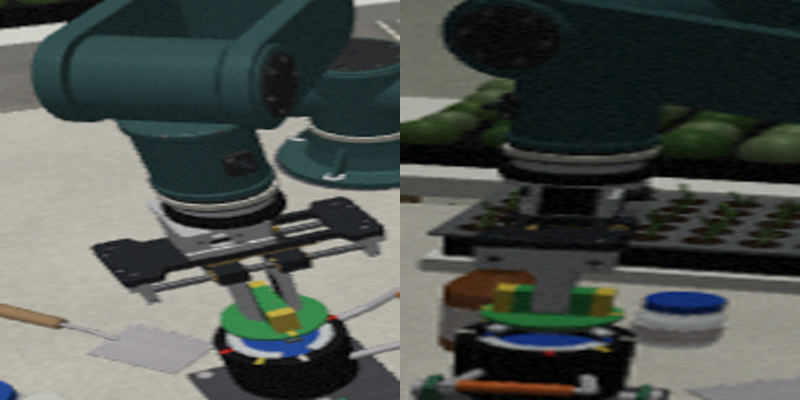

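The lid hangs over the mouth about 1 mm off, with the flange at z 0.18 and the yaw matching. I lower it slowly and watch the force.

```bash
python3 -m handwheel '[[[0.1,0.0012,-0.001,-0.008,0],[0.1,0.0012,-0.001,-0.015,0],[0.1,0.0012,-0.001,-0.018,0],[0.1,0.0012,-0.001,-0.018,0]]]'
python3 -m handwheel '[[[0.1,0,0,-0.002,0],[0.1,0,0,-0.004,0],[0.1,0,0,-0.004,0]]]'
```

```text
t: 10.45
position: [0.5109, -0.2303, 0.1758]
tcp_rot: [-0.0, -0.052, 0.999, 0.0]
force: [-0.5, 0.7, -2.3]
gripper_width: 0.0177
gripper_force: 38.0
t: 10.82
position: [0.5111, -0.2304, 0.1722]
tcp_rot: [-0.0, -0.052, 0.999, 0.0]
force: [-0.3, -1.1, -2.4]
gripper_width: 0.0176
gripper_force: 38.0
```

```bash
python3 -m handwheel '[[[0.1,0,0,-0.002,0],[0.1,0,0,-0.003,0],[0.1,0,0,-0.003,0]]]'
```

```text
t: 11.2
position: [0.5111, -0.2303, 0.1692]
tcp_rot: [-0.0, -0.052, 0.999, 0.0]
force: [-0.8, -0.3, -1.8]
gripper_width: 0.018
gripper_force: 38.0
```

```bash
python3 -m handwheel '[[[0.1,0,0.0006,-0.002,0],[0.1,0,0.0006,-0.0045,0],[0.1,0,0.0006,-0.0065,0],[0.1,0,0.0006,-0.0065,0]]]'
python3 -m handwheel '[[[0.1,0,0,-0.001,0],[0.1,0,0,-0.0015,0],[0.1,0,0,-0.0015,0]]]'
```

```text
t: 11.7
position: [0.511, -0.2297, 0.1625]
tcp_rot: [-0.0, -0.052, 0.999, 0.0]
force: [-1.0, -0.3, -1.3]
gripper_width: 0.018
gripper_force: 38.0
t: 12.08
position: [0.5112, -0.2298, 0.1615]
tcp_rot: [0.0, -0.052, 0.999, 0.0]
force: [0.5, 0.2, -2.0]
gripper_width: 0.0177
gripper_force: 38.0
```

```bash
python3 -m handwheel '[[[0.1,0,0,-0.001,0],[0.1,0,0,-0.001,0]]]'
python3 -m handwheel '[[[0.1,0,0,-0.001,0],[0.1,0,0,-0.001,0]]]'
```

```text
t: 12.32
position: [0.5112, -0.2298, 0.1614]
tcp_rot: [0.0, -0.052, 0.999, -0.0]
force: [-1.7, 1.1, 3.5]
gripper_width: 0.0177
gripper_force: 38.0
t: 12.58
position: [0.5112, -0.2298, 0.1614]
tcp_rot: [0.001, -0.052, 0.999, -0.0]
force: [-3.4, 1.2, 7.4]
gripper_width: 0.0177
gripper_force: 38.0
```

The lid is seated on the rim with contact force. I ease off and turn it clockwise.

```bash
python3 -m handwheel '[[[0.1,0,0,0.001,-4],[0.1,0,0,0.001,-10],[0.1,0,0,0.001,-16],[0.1,0,0,0.001,-20],[0.1,0,0,0.001,-20]]]'
python3 -m handwheel '[[[0.1,0,0,0,-6],[0.1,0,0,0,-12],[0.1,0,0,0,-17],[0.1,0,0,0,-20],[0.1,0,0,0,-20]]]'
cat > ang.py <<'E'
from h import *
from scipy.spatial.transform import Rotation as R
s=manip.sense();q=s['tcp_rot'];M=R.from_quat([q[1],q[2],q[3],q[0]]).as_matrix();print('tool bar yaw',np.degrees(np.arctan2(M[1,1],M[0,1]))-90,s['position'],s['ft_torque'],s['t'])
for n in("scene","side"):
    p,d,m,X=cloud(n);H=cv2.cvtColor(p,cv2.COLOR_BGR2HSV)
    r=np.hypot(X[...,0]-.512,X[...,1]+.2287)
    def comps(B,z,nm):
        nb,lb,st,_=cv2.connectedComponentsWithStats(B.astype(np.uint8))
        for i in range(1,nb):
            if st[i,4]>3:
                v,u=np.nonzero(lb==i);Q=plane(m,u,v,z).mean(0);P=Q-[.512,-.2287,0];print('  ',n,nm,st[i,4],Q[:2].round(4),round(float(np.hypot(*P[:2])),4),np.degrees(np.arctan2(P[1],P[0])).round(1))
    y=cv2.inRange(H,(18,100,70),(36,255,255))>0
    comps(y&(r<.04)&(X[...,2]>.1775)&(X[...,2]<.185),.18,'bartop')
    for nm,B in(('yel',y),('red',(cv2.inRange(H,(0,140,70),(8,255,255))>0)),('white',cv2.inRange(H,(0,0,120),(179,60,255))>0)):
        comps(B&(r>.0405)&(r<.053)&(abs(X[...,2]-.14)<.005),.14,nm)
    v,u=np.nonzero((r<.05)&(X[...,2]>.13));cv2.imwrite(f'pics/_{n}.png',cv2.resize(p[v.min()-12:v.max()+25,u.min()-15:u.max()+15],(400,400),interpolation=2))
import sys
if len(sys.argv)>1:cv2.imwrite(f'pics/{sys.argv[1]}.png',np.hstack([cv2.imread('pics/_scene.png'),cv2.imread('pics/_side.png')]))
E
python3 ang.py t1
```

```text
t: 13.2
position: [0.5116, -0.23, 0.1614]
tcp_rot: [0.001, 0.122, 0.993, -0.0]
force: [-1.6, 1.1, 4.0]
gripper_width: 0.018
gripper_force: 38.0
t: 13.82
position: [0.5116, -0.2301, 0.1614]
tcp_rot: [0.001, 0.292, 0.957, -0.0]
force: [-0.5, 0.1, 4.9]
gripper_width: 0.0179
gripper_force: 38.0
tool bar yaw -33.912582389907115 [ 0.51156634 -0.23006468  0.16138623] [ 0.14532188  0.19886666 -0.00890909] 13.825
   scene bartop 30 [ 0.5331 -0.2443] 0.0263 -36.5
   scene yel 10 [ 0.5479 -0.2549] 0.0445 -36.1
   scene red 5 [ 0.4977 -0.1863] 0.0448 108.6
   scene red 7 [ 0.5215 -0.2731] 0.0454 -77.9
   scene white 5 [ 0.472  -0.2593] 0.0504 -142.6
   scene white 6 [ 0.5561 -0.2236] 0.0444 6.6
   side bartop 13 [ 0.4904 -0.2142] 0.026 146.0Traceback (most recent call last):
  File "ang.py", line 16, in <module>
    v,u=np.nonzero((r<.05)&(X[...,2]>.13));cv2.imwrite(f'pics/_{n}.png',cv2.resize(p[v.min()-12:v.max()+25,u.min()-15:u.max()+15],(400,400),interpolation=2))
                                                                        ~~~~~~~~~~^^^^^^^^^^^^^^^^^^^^^^^^^^^^^^^^^^^^^^^^^^^^^^^^^^^^^^^^^^^^^^^^^^^^^^^^^^
cv2.error: OpenCV(4.12.0) /io/opencv/modules/imgproc/src/resize.cpp:4208: error: (-215:Assertion failed) !ssize.empty() in function 'resize'
```

Both bar ends put the lid at about -35°, and the yellow mark direction is about -34 to -36°. I ease the downward press slightly, then recheck the angle, the torque and a picture.

```bash
sed -i 's/v.min()-12:v.max()+25,u.min()-15:u.max()+15/max(v.min()-12,0):v.max()+25,max(u.min()-15,0):u.max()+15/; s/np.nonzero((r<.05)&(X\[...,2\]>.13))/np.nonzero((r<.05)\&(X[...,2]>.13)\&(X[...,2]<.2))/' ang.py
python3 -m handwheel '[[[0.1,0,0.0003,0.0006,0],[0.1,0,0.0003,0.0006,0],[0.1,0,0.0003,0.0006,0]]]'
python3 ang.py t1
```

```text
t: 14.3
position: [0.5115, -0.23, 0.1614]
tcp_rot: [0.001, 0.292, 0.956, -0.0]
force: [-0.2, -1.4, 4.2]
gripper_width: 0.0177
gripper_force: 38.0
tool bar yaw -33.98715163206948 [ 0.5115488  -0.23003149  0.16139225] [-0.30623353 -0.0731701   0.05418783] 14.3
   scene bartop 29 [ 0.5334 -0.244 ] 0.0263 -35.6
   scene yel 9 [ 0.5485 -0.2551] 0.045 -35.9
   scene red 5 [ 0.4977 -0.1863] 0.0448 108.6
   scene red 9 [ 0.5214 -0.2731] 0.0454 -78.1
   scene white 4 [ 0.4731 -0.2609] 0.0505 -140.4
   scene white 6 [ 0.5561 -0.2236] 0.0444 6.6
   side bartop 14 [ 0.4907 -0.2142] 0.0258 145.7
```

View pics/t1.png

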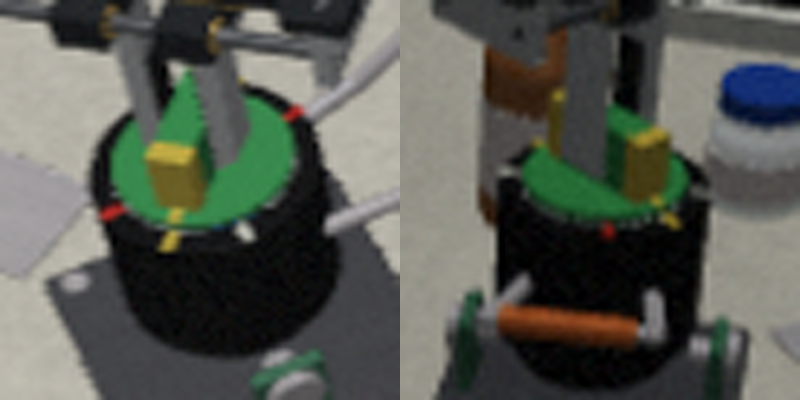

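The pointer on the flange, at (175,215) on the left and (658,205) on the right, lines up with the yellow marks. The lid is seated, the pot is upright, and the grip holds at 38 N. I hold briefly, confirm and hand in.

```bash
python3 -m handwheel '[[[0.1,0,0,0,0],[0.1,0,0,0,0],[0.1,0,0,0,0],[0.1,0,0,0,0]]]'; python3 -c "
from cell import manip
print(manip.close_job())"
```

```text
t: 14.9
position: [0.5115, -0.2299, 0.1614]
tcp_rot: [0.001, 0.292, 0.956, -0.0]
force: [1.0, -2.7, 5.2]
gripper_width: 0.0176
gripper_force: 38.0
the job is handed in; nothing more can be done
None
```

The pot is upright against its stop, and the small green lid is seated and held at the yellow bleed marks with the grip still on; I handed the job in at 14.9 s, but no verdict was returned.

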